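Hold a turned button on a newel ball with the spring pusher

ROBOT

A 6-joint arm with a two-finger parallel gripper is mounted at the origin on the work surface. World frame = base frame: x ahead of the robot, y to its left, z up, the work surface at z = 0. Lengths are in m, angles in rad, forces in N, time in s.
With the tool pointing down it reaches from about 0.35 to 0.775 m from the base axis. Payload 7.3 kg.
Tool frame: the origin (TCP) lies on the mounting face of the last link; the fingertips stand 178 mm ahead of it and the grasp point (between the pads) lies 159 mm ahead of it (robot.grip_depth is the distance from the TCP to the grasp point, in m); z points along the fingers, y is the line along which they close (so a half turn about z gives the same grasp; the last joint's range is limited). The gripper opens to 92 mm and grips with 3 to 60 N. Pads are 19 mm wide; open, the fingers measure 130 mm over their backs; the gripper's body (75 mm by 190 mm) begins 47 mm behind the grasp point.
Start: joints at [-1.391, 0.342, 1.524, -0, 1.275, -0.146], TCP at [0.168, -0.497, 0.405] pointing down, gripper open.
Joint ranges: [-2.53, 2.53], [-0.77, 2.02], [0.04, 2.7], [-1, 4.14], [0.28, 2.66], [-3.11, 3.11]. Speed limits (rad/s): [2.57, 2.57, 3.14, 3.14, 3.14, 3.14].

INTERFACE

Orientations are given as [roll, pitch, yaw] about the fixed x, y, z axes, in that order (R = Rz(yaw) Ry(pitch) Rx(roll)).
In Python, from cell import observe, cams, robot, models gives the robot as it stands.
- The arm moves only by the shell command python3 -m jog 'ROWS' [FORCE]. ROWS is JSON, a list of rows, each a list of 3 entries, a list of its own where there are three numbers: the shift along the tool's x, y, z each as a share of 0.4 m, from -1 to 1, then the turn about the tool's z as a share of pi rad, from -1 to 1, then the closure, from 0 (fully open) to 1 (shut). In form: [[[x, y, z], turn, jaw], ...]. A call has 1 to 12 rows; each row is the pose to reach, as a shift and turn from the pose commanded when the call began, along the tool's axes at that moment, turning the shorter way round; what a row does not reach only later rows make up. A row lasts 1/8 s, in which the tool goes at most 62.5 mm and 10.7 degrees, less where a joint would pass 70% of its speed; a pose out of reach is approached as far as the arm can. A call with a number of a shift or a turn outside -1 to 1 is refused whole. A call with a gripper value outside its range is refused whole. The fingers move at their own pace and stop on an object; FORCE is the grip in N (left out, the last holds). Time passes only in rows, so rows that repeat a pose let the fingers close. It gives the time, the measured TCP pose, the force, the opening and the grip force at its end, in the units of the state.
- observe(): the state, without advancing time (a new reading comes with each control period).
- cams.read_camera(name): name is "side" or "top" or "wrist"; returns the picture (384x512x3 uint8, red, green, blue); there is no depth.
- cams.camera_model(name): a dict with "camera_matrix" (3x3 intrinsics, pixels), "pose" (4x4, takes a point from camera to world coordinates). Camera axes: x right, y down, z forward; pixel columns grow to the right and rows downward; lengths in m; the calibration is good to about 2 mm. A picture is of the moment at which its call begins: read the wrist's pose just before it. camera_model takes no time and is no camera call; for the wrist camera it gives the pose at the moment of the call.
- robot.hand_in(): hands the job in; it is judged then, once.
Trained networks look in the newest picture that a camera, given by its name, has taken for a name from the list of things; names that differ only in an ending like _2 or _b are one class to them, and where a whole thing is asked for, a point or a joint stands for the part that bears it (a point fixed in the world has none). Each returns a list of dicts, best first, with "confidence" (0 to 1); they miss things now and then, are a little off and sometimes report something else, mostly with a low value. They report only what shows in the picture. A call takes as long as a camera call. They do not tell look-alikes from the thing itself.
- models.find_in(target, camera): "position" ([x, y, z] in m, in world coordinates, good to about 4 mm: the middle of the surface that is visible of it).
- models.pinpoint(target, camera): "position" ([x, y, z] in m, in world coordinates, good to about 4 mm: a listed point, or the origin of a listed thing).
The state is a dict: "time": time; "qpos": joint angles; "qvel": joint speeds; "joint_efforts": joint torques, N m; "tool_pos": TCP position; "tool_rot": TCP orientation; "contact_force": force on the tool from outside, world axes, zero at the start; "torque": the same for the moment, N m; "opening": finger opening in m; "grip_force": force on a finger pad.
Only numpy, scipy, OpenCV 4.12 (cv2) and the standard library are available. Lean on these libraries where they do the work, as an engineer would, in place of code of your own. Each camera call takes 0.05 s, during which the arm holds its last target. There are 200 camera calls.

TASK

Balance the flat round wooden button, pale centre spot up, on the very top of the wooden ball clamped in the lathe chuck, and let go so it stays there level on its own. Then take the spring pusher from its sloping rack and hold it upright with its tip on the button's centre spot, pressing lightly so that the plunger is pushed about halfway in. Finish while still holding it like that, and leave everything else on the bench where it is.

Things in the scene. Friction and masses are not known exactly. Their poses are not given: they have to be found in the camera images.
- chuck: steel lathe chuck fixed on the bench, 116 mm wide (jaws reach 125 mm) and 50 mm tall, clamping a smooth wooden ball of 100 mm diameter whose centre is 50 mm above the bench; origin on the bench under the ball's centre
- crown (a point): the very top of the wooden ball, 100 mm above the bench, marked by a dark dot
- button: round dark wooden disc, 50 mm diameter, 18 mm thick, flat on both faces, 30 g, lying flat on the bench with its spot up; origin at the centre of its underside, z up through the spot
- button_mark (a point): pale spot, 7 mm wide, at the centre of the button's top face, 18 mm above its origin
- rack: plywood rack fixed on the bench, base 120 x 104 mm, with an 80 x 80 mm plate sloping 20 degrees down towards its own -x side; the 20 mm hole mouth in the plate is 95 mm above the rack's origin; two side boards at its +y and -y sides, highest plate edge 109 mm; origin on the bench under the hole mouth
- pusher: spring pusher, 141 mm long, 135 g, hanging by its collar in the rack's hole, handle leaning 20 degrees towards the rack's -x side. Origin: centre of the collar's underside; z along the tool towards the handle's end. Collar 30 mm wide, z 0 to 4 mm; round handle 22 mm thick, z 4 to 66; nose 17 mm thick, z 0 to -38 (1.5 mm play); below it the plunger. It comes out straight along its z axis
- pusher_tip (a point): rounded end (5 mm radius) of the steel plunger, on the tool's axis 75 mm below the pusher's origin when the plunger is fully out
- plunger (a joint): how far the plunger is pushed into the pusher, m: 0 fully out, 0.020 fully in; spring 0.4 N per mm, so halfway in (0.010) is about 4 N
- gouge: gouge lying on the bench: turned wooden handle 30 mm thick (flat-sided) and 200 mm long, brass ferrule, flat steel blade 150 mm long; origin under the ferrule
- mallet: turned wooden carver's mallet standing on its head, 90 mm wide, 215 mm tall; origin under its foot
- sanding_block: cork sanding block 70 x 34 x 30 mm; origin under its centre
- offcut: square-edged wooden offcut 50 x 34 x 34 mm; origin under its centre
- collar: flat wooden ring, 60 mm outside, 40 mm hole, 16 mm thick; origin under its centre
- jar: jar with a lid, 72 mm wide, 90 mm tall; origin under its centre
- caliper: flat steel sliding caliper, beam 160 mm long, 9 mm thick at most; origin under the middle of its beam
There are look-alikes about, which are no part of the job. Of the things that look like the pusher, the smallest one is meant.

How it is judged:
On the way, in this order (a step that is already met when the one before it is completed fails the run):
1. the button rests level on the ball's top by itself, untouched by robot and pusher (horizontal distance between button and crown below 0.008 m and z of button in the frame of crown between -0.004 and 0.004 m and angle between button's own z axis and vertical below 0.16 rad and contact force between button and chuck above 0.05 N and contact force between each of the arm, the fingers, pusher and button below 0.05 N), for 0.4 s.
2. the pusher is lifted clear of its rack by the gripper (distance between pusher and rack above 0.15 m and contact force between pusher and rack below 0.05 N and contact force between the fingers and pusher above 1 N), for 0.2 s.
3. the upright pusher presses lightly on the button's centre spot (horizontal distance between button and crown below 0.008 m and z of button in the frame of crown between -0.004 and 0.004 m and angle between button's own z axis and vertical below 0.16 rad and contact force between button and chuck above 0.05 N and contact force between each of the arm, the fingers and button below 0.05 N and angle between pusher's own z axis and vertical below 0.12 rad and horizontal distance between pusher_tip and button_mark below 0.007 m and contact force between pusher and button between 1.5 and 7 N and value of joint plunger between 0.003 and 0.018 m and contact force between the fingers and pusher above 1 N and contact force between pusher and chuck below 0.05 N and contact force between pusher and rack below 0.05 N and height (world z) of pusher above 0.15 m), for 0.3 s.
At the end, for the whole second after the job is handed in: The gripper holds the pusher upright (0.12 rad), tip within 7 mm of the button's spot, pressing 1.5 to 7 N (plunger 3 to 18 mm in). The button lies on the ball, within 8 mm of the crown, level within 0.16 rad, untouched by the fingers. All this through the last second (all of step 3 and linear speed of button below 0.02 m/s); the arm keeps its last pose, push and grip.
It fails at once if the pusher is rammed against the button (over 15 N) (contact force between pusher and button above 15 N).
It fails at once if something else on the bench is pushed away or knocked over (distance of any of gouge, mallet, sanding_block, offcut, collar, jar, caliper from where it was at the start of the episode above 0.03 m or angle between any of gouge, mallet, sanding_block, offcut, collar, jar, caliper's own z axis and vertical above 0.5 rad).
It also fails if it takes over 64 s, if anything falls off the work surface, if the arm or the gripper's body presses on something with over 40 N, if the wrist force passes 120 N, or if a joint passes its speed limit or range.

## Working session

There is one attempt and no reset: what is moved stays moved. The work goes in short steps, Python scripts to look and compute and a shell command to move; the robot and the scene stay as the last step left them, time stands still between calls to the robot, and variables do not carry over. Pictures are saved under pics/ and viewed, at most 10 in all, crops included, and the job is handed in when it is done.

```bash
ls; mkdir -p pics; python3 - <<'E'
from cell import observe,cams,robot,models
import cv2
o=observe();print(o['time'],o['tool_pos'],o['tool_rot'],robot.grip_depth,o['opening'])
for c in['top','side']:
    im=cams.read_camera(c);cv2.imwrite(f'pics/{c}0.png',im[:,:,::-1])
    for t in['crown','button','button_mark','rack','pusher','pusher_tip','chuck']+(['gouge','mallet','jar'] if c=='top' else []):
        print(c,t,[(r['position'] if isinstance(r['position'],str) else [round(float(v),3) for v in r['position']],round(r['confidence'],2)) for r in models.pinpoint(t,c)])
    m=cams.camera_model(c);print(m['pose'][:3,3] if hasattr(m['pose'],'shape') else m['pose'])
print(observe()['time'])
E
```

```text
pics
0.0 [ 0.16803334 -0.49724472  0.40404761] [-3.14005437e+00 -2.39427390e-04  3.25803955e-01] 0.1592 0.09201202586794509
top crown [([0.475, 0.008, 0.102], 0.6), ([0.562, 0.238, 0.015], 0.47), ([0.527, -0.256, 0.001], 0.39)]
top button [([0.559, 0.241, 0.0], 0.68), ([0.524, -0.254, -0.0], 0.55), ([0.699, -0.112, -0.0], 0.44)]
top button_mark [([0.565, 0.239, 0.017], 0.45)]
top rack [([0.52, -0.251, 0.006], 0.89), ([0.658, -0.46, 0.002], 0.46)]
top pusher [([0.239, -0.447, 0.019], 0.77), ([0.526, -0.258, 0.097], 0.66), ([0.292, -0.188, 0.023], 0.53), ([0.683, 0.106, 0.001], 0.3)]
top pusher_tip [([0.249, -0.543, 0.024], 0.47), ([0.784, -0.044, 0.001], 0.36), ([0.472, 0.006, -0.002], 0.29)]
top chuck [([0.473, 0.009, 0.001], 0.75), ([0.783, -0.041, 0.002], 0.2)]
top gouge [([0.785, -0.042, -0.001], 0.98)]
top mallet [([0.628, 0.478, 0.0], 0.86), ([0.473, 0.006, -0.004], 0.66), ([0.372, 0.137, -0.001], 0.29)]
top jar []
[0.2212966  0.00163914 1.53320956]
side crown [([0.47, 0.01, 0.102], 0.94)]
side button [([0.564, 0.237, 0.0], 0.7)]
side button_mark [([0.378, 0.135, 0.002], 0.71), ([0.562, 0.239, 0.019], 0.62)]
side rack [([0.525, -0.257, 0.003], 0.7)]
side pusher [([0.291, -0.186, 0.017], 0.85), ([0.244, -0.444, 0.017], 0.76), ([0.561, 0.239, 0.016], 0.59), ([0.523, -0.252, 0.1], 0.53)]
side pusher_tip [([0.66, -0.454, 0.003], 0.65), ([0.522, -0.258, 0.0], 0.63), ([0.786, -0.041, -0.0], 0.25)]
side chuck [([0.473, 0.006, -0.005], 0.64)]
[0.29443685 0.78565509 0.88686843]
0.95
```

View pics/top0.png

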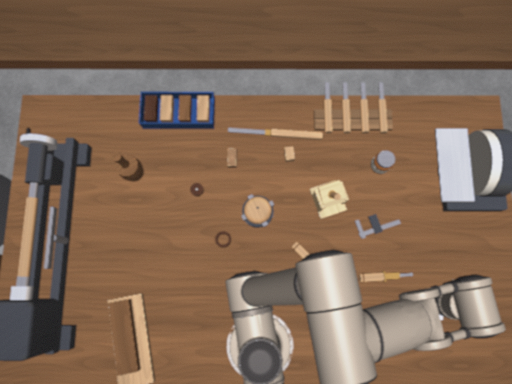

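View pics/side0.png

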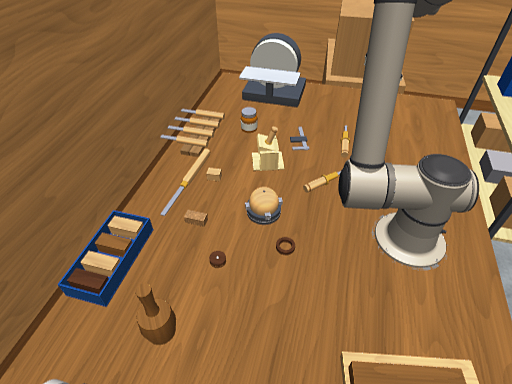

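Top view: button at (197,189), ball at (258,209), rack at (330,197), mallet at (128,167). In the side view the button is at (217,259) and the rack pusher at (270,140), and the detector positions agree with these. The jog can't tilt the tool, so I'll let the jaws straighten the pusher themselves by closing in its lean plane.

```bash
cat > h.py <<'E'
from cell import observe,cams,robot,models
import numpy as np, cv2
from scipy.spatial.transform import Rotation as R
def rows(pt, yaw=None):
    """shares to bring the grasp point to world pt with tool yaw; tool pointing down"""
    o=observe(); M=R.from_euler('xyz',o['tool_rot']).as_matrix()
    tgt=np.array(pt,float)+[0,0,robot.grip_depth]
    d=M.T@(tgt-o['tool_pos'])/0.4
    t=0 if yaw is None else -((yaw-o['tool_rot'][2]+np.pi)%(2*np.pi)-np.pi)/np.pi
    print('shift',np.round(d,4),'turn',round(t,4)); return d,t
def st():
    o=observe(); print('t',round(o['time'],2),'grasp',np.round(np.array(o['tool_pos'])-[0,0,robot.grip_depth],4),'rot',np.round(o['tool_rot'],4),'F',np.round(o['contact_force'],2),'open',round(o['opening'],4),'grip',round(o['grip_force'],2))
def ray(cam,u,v,z,m=None):
    m=m or cams.camera_model(cam); K=np.array(m['camera_matrix']);P=np.array(m['pose'])
    d=P[:3,:3]@np.linalg.solve(K,[u,v,1]);o=P[:3,3]; return o+d*(z-o[2])/d[2]
def proj(cam,p):
    m=cams.camera_model(cam); K=np.array(m['camera_matrix']);P=np.array(m['pose'])
    q=K@(P[:3,:3].T@(np.array(p)-P[:3,3])); return q[:2]/q[2]
E
python3 - <<'E'
from h import *
st(); o=observe();M=R.from_euler('xyz',o['tool_rot']).as_matrix()
P=np.array(cams.camera_model('wrist')['pose'])
print(M.T@(P[:3,3]-o['tool_pos']));print(M.T@P[:3,:3]);print(cams.camera_model('wrist')['camera_matrix'])
rows([.44,-.26,.25],0)
E
```

```text
t 0.95 grasp [ 0.168  -0.4974  0.2455] rot [3.1415 0.     0.3258] F [ 0.1   0.   -0.56] open 0.0918 grip 0.0
[ 0.08191896 -0.00012972  0.02026801]
[[-2.17003605e-04 -9.53665339e-01 -3.00869364e-01]
 [ 9.99999532e-01  7.66015737e-05 -9.64058837e-04]
 [ 9.42436565e-04 -3.00869432e-01  9.53664876e-01]]
[[330.92297024   0.         251.75638467]
 [  0.         330.92297024 188.7571504 ]
 [  0.           0.           1.        ]]
shift [ 0.8341 -0.3446 -0.0112] turn 0.1037
```

```bash
python3 -m jog '[[[0.83,-0.34,-0.05],0.1,0],[[0.83,-0.34,-0.05],0.1037,0],[[0.83,-0.34,-0.05],0.1037,0],[[0.83,-0.34,-0.05],0.1037,0],[[0.83,-0.34,-0.05],0.1037,0],[[0.83,-0.34,-0.05],0.1037,0],[[0.83,-0.34,-0.05],0.1037,0],[[0.83,-0.34,-0.05],0.1037,0]]'
python3 - <<'E'
from h import *
st(); im=cams.read_camera('wrist');cv2.imwrite('pics/w1.png',im[:,:,::-1])
for t in['rack','pusher','pusher_tip']:
    print(t,[(np.round(r['position'],3).tolist(),round(r['confidence'],2)) for r in models.pinpoint(t,'wrist')],[(np.round(r['position'],3).tolist(),round(r['confidence'],2)) for r in models.find_in(t,'wrist')])
print(proj('wrist',[.524,-.257,.095]))
rows([.53,.239,.25],0)
E
```

```text
time: 1.95
tool_pos: [0.4388, -0.2624, 0.4246]
tool_rot: [3.141, 0.001, 0.001]
contact_force: [1.2, 0.0, -1.2]
opening: 0.0923
grip_force: 0.0
t 1.95 grasp [ 0.4388 -0.2624  0.2654] rot [3.1413e+00 6.0000e-04 6.0000e-04] F [ 1.19  0.01 -1.16] open 0.0923 grip 0.0
rack [([0.526, -0.258, 0.001], 0.71)] [([0.531, -0.259, 0.093], 0.96)]
pusher [([0.528, -0.256, 0.096], 0.76), ([0.293, -0.186, 0.02], 0.56)] [([0.318, -0.172, 0.027], 0.9), ([0.518, -0.261, 0.148], 0.86), ([0.234, -0.379, 0.031], 0.63)]
pusher_tip [([0.228, -0.257, 0.03], 0.65)] []
[245.39822378  79.99783246]
shift [ 0.2268 -1.2552  0.0387] turn -0.0005
```

View pics/w1.png

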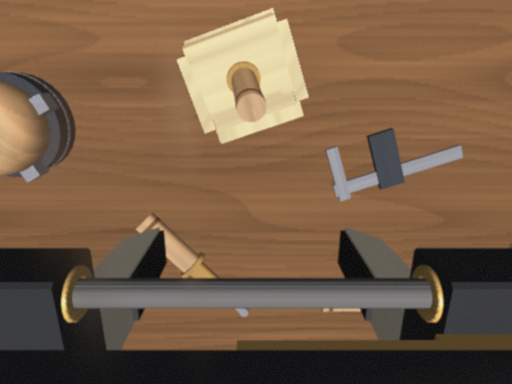

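Wrist view: rack yawed by roughly 15°, collar at about (243,78), handle end at about (251,107). So the handle leans towards world -x and slightly -y. I'll compute the axis, then look at the button.

```bash
python3 - <<'E'
from h import *
a=ray('wrist',243,77,.097);b=ray('wrist',251,107,.157);print(a,b,b-a, np.degrees(np.arctan2(*(a-b)[1::-1])),np.degrees(np.arctan2(np.hypot(*(b-a)[:2]),.060)))
# plate edges from picture: low-side base edge and right edges at assumed heights
for z in(.0,.02): 
  for (p,q) in [((220,142),(303,116)),((287,22),(307,97)),((180,60),(211,131))]:
    d=ray('wrist',*q,z)-ray('wrist',*p,z);print(z,np.round(d[:2],3),np.degrees(np.arctan2(d[1],d[0])))
E
python3 -m jog '[[[0.23,-0.63,0],0,0],[[0.23,-0.63,0],0,0],[[0.23,-0.63,0],0,0],[[0.23,-0.63,0],0,0],[[0.23,-1,0],0,0],[[0.23,-1,0],0,0],[[0.23,-1,0],0,0],[[0.23,-1,0],0,0]]'
python3 - <<'E'
from h import *
st();rows([.53,.239,.20],0)
E
```

```text
[ 0.5264881  -0.25494544  0.097     ] [ 0.50460952 -0.26212121  0.157     ] [-0.02187858 -0.00717577  0.06      ] 18.158531697539793 20.99454566995088
0.0 [ 0.031 -0.1  ] -72.78264035017673
0.0 [-0.08  -0.026] -162.00130813333504
0.0 [-0.081 -0.032] -158.1848973991069
0.02 [ 0.03  -0.095] -72.78264035017673
0.02 [-0.076 -0.025] -162.001308133335
0.02 [-0.077 -0.031] -158.1848973991069
time: 3.3
tool_pos: [0.5308, 0.1399, 0.4245]
tool_rot: [-3.141, 0.0, 0.004]
contact_force: [0.1, 0.2, 0.4]
opening: 0.0921
grip_force: 0.0
t 3.3 grasp [0.5308 0.1399 0.2653] rot [-3.1413e+00  1.0000e-04  3.7000e-03] F [0.15 0.25 0.35] open 0.0921 grip 0.0
shift [-0.001  -0.2476  0.1634] turn 0.0012
```

```bash
python3 -m jog '[[[0,-0.15,0],0,0],[[0,-0.25,0.1],0,0],[[0,-0.25,0.2],0,0],[[0,-0.25,0.2],0,0],[[0,-0.25,0.2],0,0]]'
python3 - <<'E'
from h import *
st(); im=cams.read_camera('wrist');cv2.imwrite('pics/w2.png',im[:,:,::-1])
for t in['button','button_mark']:
    print(t,[(np.round(r['position'],4).tolist(),round(r['confidence'],2)) for r in models.pinpoint(t,'wrist')])
g=cv2.cvtColor(im,cv2.COLOR_RGB2GRAY)
u,v=proj('wrist',[.562,.239,.018]).astype(int);print(u,v)
w=g[v-12:v+13,u-12:u+13].astype(float);m=w>w.min()+.6*(w.max()-w.min());ys,xs=np.nonzero(m);print(m.sum(),xs.mean()+u-12,ys.mean()+v-12,ray('wrist',xs.mean()+u-12,ys.mean()+v-12,.018))
E
```

```text
time: 3.92
tool_pos: [0.5319, 0.2366, 0.3463]
tool_rot: [-3.141, -0.002, -0.002]
contact_force: [0.2, 0.4, 0.1]
opening: 0.0916
grip_force: 0.0
t 3.92 grasp [0.5319 0.2366 0.1871] rot [-3.1413e+00 -2.1000e-03 -1.7000e-03] F [0.21 0.35 0.09] open 0.0916 grip 0.0
button [([0.5575, 0.2379, -0.0031], 0.73)]
button_mark [([0.5624, 0.2368, 0.0176], 0.83)]
250 143
46 249.8695652173913 144.5 [0.56074982 0.23951753 0.018     ]
```

View pics/w2.png

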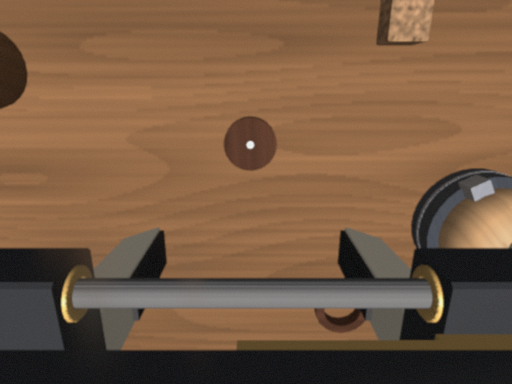

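Button mark at pixel (250,144.5), which gives (0.561,0.2395). The fingers have room all round, so I'll descend and grip.

```bash
python3 -m jog '[[[0.072,-0.007,0.1],0,0],[[0.072,-0.007,0.25],0,0],[[0.072,-0.007,0.37],0,0],[[0.072,-0.007,0.412],0,0],[[0.072,-0.007,0.412],0,0],[[0.072,-0.007,0.412],0,0.35],[[0.072,-0.007,0.412],0,0.6],[[0.072,-0.007,0.412],0,0.6],[[0.072,-0.007,0.412],0,0.6],[[0.072,-0.007,0.412],0,0.6]]' 8
python3 - <<'E'
from h import *
st()
E
```

```text
time: 5.32
tool_pos: [0.5599, 0.2405, 0.18]
tool_rot: [3.141, -0.0, 0.0]
contact_force: [-1.8, 0.4, 2.1]
opening: 0.0498
grip_force: 8.0
t 5.33 grasp [0.5599 0.2405 0.0208] rot [ 3.1415e+00 -1.0000e-04  0.0000e+00] F [-1.76  0.35  2.06] open 0.0498 grip 8.0
```

```bash
python3 -m jog '[[[0,0,-0.1],0,0.6],[[0,0,-0.25],0,0.6],[[0,0,-0.4],0,0.6],[[-0.1,0.1,-0.45],0,0.6],[[-0.2,0.24,-0.45],0,0.6],[[-0.3,0.38,-0.45],0,0.6],[[-0.375,0.5,-0.45],0,0.6],[[-0.375,0.58,-0.45],0,0.6],[[-0.375,0.58,-0.45],0,0.6],[[-0.375,0.58,-0.45],0,0.6],[[-0.375,0.58,-0.45],0,0.6]]'
python3 - <<'E'
from h import *
st(); im=cams.read_camera('wrist');cv2.imwrite('pics/w3.png',im[:,:,::-1]);st()
for t in['crown','chuck','button_mark']:
    print(t,[(np.round(r['position'],4).tolist(),round(r['confidence'],2)) for r in models.pinpoint(t,'wrist')])
print(proj('wrist',[.473,.008,.1]))
E
```

```text
time: 6.7
tool_pos: [0.41, 0.0093, 0.3598]
tool_rot: [-3.141, 0.0, 0.001]
contact_force: [0.8, 0.5, -0.7]
opening: 0.0498
grip_force: 8.0
t 6.7 grasp [0.41   0.0093 0.2006] rot [-3.1415e+00  2.0000e-04  1.4000e-03] F [ 0.77  0.46 -0.74] open 0.0498 grip 8.0
t 6.75 grasp [0.41   0.0093 0.2006] rot [-3.1415e+00  3.0000e-04  1.6000e-03] F [-0.62 -0.65 -0.99] open 0.0496 grip 8.0
crown [([0.4803, 0.0108, 0.0994], 0.71)]
chuck []
button_mark [([0.4149, 0.0113, 0.1991], 0.89)]
[254.01021077 112.04491127]
```

View pics/w3.png

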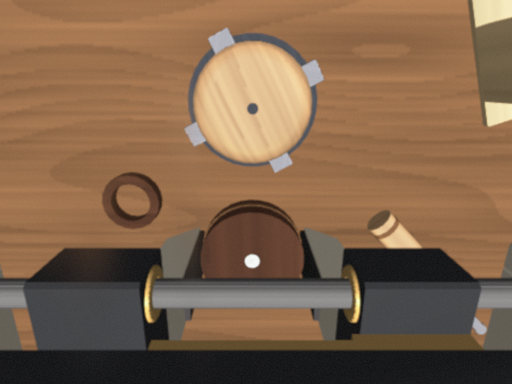

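The dark crown dot is at (252.5,108) and the pale spot of the gripped button at (252,261). The button sits level in the jaws.

```bash
python3 - <<'E'
from h import *
im=cams.read_camera('wrist');g=cv2.cvtColor(im,cv2.COLOR_RGB2GRAY).astype(float)
def cen(u,v,dark):
    w=g[v-10:v+11,u-12:u+13];w=-w if dark else w
    m=w>w.min()+.65*(w.max()-w.min());ys,xs=np.nonzero(m);return xs.mean()+u-12,ys.mean()+v-10,m.sum()
c=cen(252,108,1);b=cen(252,261,0);print(c,b)
C=ray('wrist',*c[:2],.1);B=ray('wrist',*b[:2],.198);print(C,B,'d',(C-B))
st()
E
```

```text
(np.float64(251.70238095238096), np.float64(108.20238095238095), np.int64(84)) (np.float64(251.73026315789474), np.float64(260.79605263157896), np.int64(152))
[0.47563327 0.00950448 0.1       ] [0.41068359 0.00932554 0.198     ] d [ 0.06494968  0.00017894 -0.098     ]
t 6.95 grasp [0.4099 0.009  0.2006] rot [3.1416e+00 2.0000e-04 1.1000e-03] F [ 0.08  0.4  -1.  ] open 0.0498 grip 8.0
```

```bash
python3 -m jog '[[[0.08,0,0],0,0.6],[[0.161,0,0.05],0,0.6],[[0.161,0,0.12],0,0.6],[[0.161,0,0.17],0,0.6],[[0.161,0,0.188],0,0.6],[[0.161,0,0.188],0,0.6],[[0.161,0,0.193],0,0.6],[[0.161,0,0.193],0,0.6],[[0.161,0,0.193],0,0.6]]'
python3 - <<'E'
from h import *
for i in range(3): cams.read_camera('wrist');st()
E
```

```text
time: 8.07
tool_pos: [0.4743, 0.0085, 0.2831]
tool_rot: [3.141, -0.001, -0.0]
contact_force: [-0.3, -0.8, -0.5]
opening: 0.0497
grip_force: 8.0
t 8.12 grasp [0.4743 0.0085 0.1239] rot [ 3.1414e+00 -8.0000e-04  0.0000e+00] F [-0.12 -0.5  -0.34] open 0.0497 grip 8.0
t 8.18 grasp [0.4743 0.0085 0.1238] rot [ 3.1414e+00 -6.0000e-04 -1.0000e-04] F [ 0.51 -0.33 -0.64] open 0.0499 grip 8.0
t 8.22 grasp [0.4743 0.0085 0.1237] rot [ 3.1414e+00 -4.0000e-04  0.0000e+00] F [-0.14  0.36 -0.44] open 0.0499 grip 8.0
```

```bash
python3 -m jog '[[[0,0,0.003],0,0.6],[[0,0,0.0055],0,0.6],[[0,0,0.007],0,0.6],[[0,0,0.007],0,0.6]]'
python3 - <<'E'
from h import *
for i in range(2): cams.read_camera('wrist');st()
E
python3 -m jog '[[[0,0,0.0015],0,0.6],[[0,0,0.0015],0,0.6]]'
python3 - <<'E'
from h import *
for i in range(2): cams.read_camera('wrist');st()
E
```

```text
time: 8.72
tool_pos: [0.4742, 0.0085, 0.2799]
tool_rot: [3.142, 0.0, 0.0]
contact_force: [-0.2, -0.4, 0.3]
opening: 0.0494
grip_force: 8.0
t 8.78 grasp [0.4742 0.0085 0.1207] rot [3.1415e+00 1.0000e-04 0.0000e+00] F [-0.41 -0.01 -0.37] open 0.0493 grip 8.0
t 8.82 grasp [0.4742 0.0085 0.1207] rot [3.1415 0.     0.    ] F [ 0.16  0.17 -0.93] open 0.0496 grip 8.0
time: 9.07
tool_pos: [0.4742, 0.0085, 0.2798]
tool_rot: [3.141, -0.0, 0.0]
contact_force: [-1.6, 0.1, 5.3]
opening: 0.0499
grip_force: 8.0
t 9.12 grasp [0.4742 0.0085 0.1206] rot [ 3.1414e+00 -4.0000e-04  1.0000e-04] F [-1.98  0.27  6.45] open 0.0498 grip 8.0
t 9.18 grasp [0.4742 0.0085 0.1206] rot [ 3.1414e+00 -4.0000e-04  1.0000e-04] F [-0.78 -0.15  4.88] open 0.0496 grip 8.0
```

The button is on the ball. I'll ease the pressure, release, lift straight up, and check.

```bash
python3 -m jog '[[[0,0,-0.0008],0,0.6],[[0,0,-0.0008],0,0.42],[[0,0,-0.0008],0,0.4],[[0,0,-0.0008],0,0.3],[[0,0,-0.0008],0,0.15],[[0,0,-0.0008],0,0],[[0,0,-0.0008],0,0],[[0,0,-0.03],0,0],[[0,0,-0.1],0,0],[[-0.05,0,-0.2],0,0],[[-0.1,0,-0.22],0,0],[[-0.1,0,-0.22],0,0]]'
python3 - <<'E'
from h import *
st(); im=cams.read_camera('wrist');cv2.imwrite('pics/w4.png',im[:,:,::-1])
for t in['crown','button','button_mark']:
    print(t,[(np.round(r['position'],4).tolist(),round(r['confidence'],2)) for r in models.pinpoint(t,'wrist')])
cv2.imwrite('pics/s4.png',cv2.resize(cams.read_camera('side')[150:260,200:330,::-1],None,fx=4,fy=4))
E
```

```text
time: 10.68
tool_pos: [0.4336, 0.0086, 0.3688]
tool_rot: [3.141, -0.002, -0.0]
contact_force: [-0.2, -0.6, 0.3]
opening: 0.0919
grip_force: 0.0
t 10.68 grasp [0.4336 0.0086 0.2096] rot [ 3.1411e+00 -2.5000e-03 -1.0000e-04] F [-0.17 -0.61  0.3 ] open 0.0919 grip 0.0
crown []
button [([0.4725, 0.0116, 0.0985], 0.96)]
button_mark [([0.4761, 0.0068, 0.1169], 0.71)]
```

View pics/w4.png

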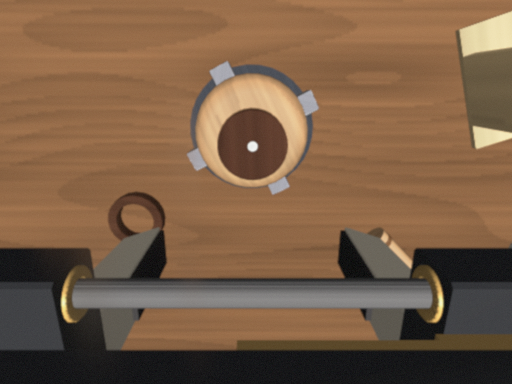

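View pics/s4.png

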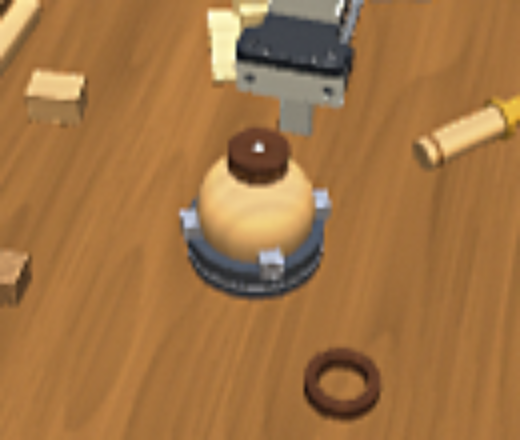

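The button sits level on the ball, with its spot at (252.5,146) in the wrist view and centred in the side crop. Next I'll work out the mark position and the pusher approach.

```bash
python3 - <<'E'
from h import *
print('mark wrist',ray('wrist',252.5,146.5,.118))
for c in('top','side'):
    cams.read_camera(c);print(c,[(np.round(r['position'],4).tolist(),round(r['confidence'],2)) for r in models.pinpoint('button_mark',c)])
print(np.round(observe()['qpos'],3));st()
rows([.5125,-.26,.21],np.radians(-72));rows([.5125,-.26,.21],np.radians(108))
E
```

```text
mark wrist [0.47508036 0.00835874 0.118     ]
top []
side [([0.4794, 0.0055, 0.1016], 0.7), ([0.4757, 0.0109, 0.1158], 0.57)]
[-0.157  0.216  1.815 -0.     1.111  1.414]
t 11.12 grasp [0.4345 0.0085 0.2077] rot [-3.1415e+00  9.0000e-04 -0.0000e+00] F [ 0.98 -0.06 -0.7 ] open 0.0915 grip 0.0
shift [ 0.195   0.6712 -0.006 ] turn 0.4
shift [ 0.195   0.6712 -0.006 ] turn -0.6
```

```bash
python3 -m jog '[[[0.0,0.06,-0.05],0.06,0],[[0.03,0.2,-0.07],0.12,0],[[0.07,0.34,-0.07],0.18,0],[[0.11,0.48,-0.07],0.24,0],[[0.15,0.6,-0.07],0.3,0],[[0.195,0.671,-0.07],0.36,0],[[0.195,0.671,-0.07],0.4,0],[[0.195,0.671,-0.07],0.4,0],[[0.195,0.671,-0.07],0.4,0],[[0.195,0.671,-0.07],0.4,0]]'
python3 - <<'E'
from h import *
st(); im=cams.read_camera('wrist');cv2.imwrite('pics/w5.png',im[:,:,::-1])
for t in['rack','pusher']:
    print(t,[(np.round(r['position'],4).tolist(),round(r['confidence'],2)) for r in models.pinpoint(t,'wrist')])
print(proj('wrist',[.526,-.2555,.095]),proj('wrist',[.5045,-.2625,.157]))
print(np.round(observe()['qpos'],3))
E
```

```text
time: 12.38
tool_pos: [0.5122, -0.2595, 0.3955]
tool_rot: [-3.141, -0.0, -1.255]
contact_force: [-0.1, -0.3, 0.3]
opening: 0.0917
grip_force: 0.0
t 12.38 grasp [ 0.5122 -0.2595  0.2363] rot [-3.1415e+00 -2.0000e-04 -1.2546e+00] F [-0.14 -0.27  0.26] open 0.0917 grip 0.0
rack [([0.5267, -0.2559, 0.003], 0.84)]
pusher [([0.5273, -0.2567, 0.094], 0.78), ([0.2948, -0.1844, 0.0207], 0.71)]
[235.71809841 180.78986975] [263.76257204 205.39129848]
[-0.602  0.44   1.399 -0.     1.302  2.224]
```

View pics/w5.png

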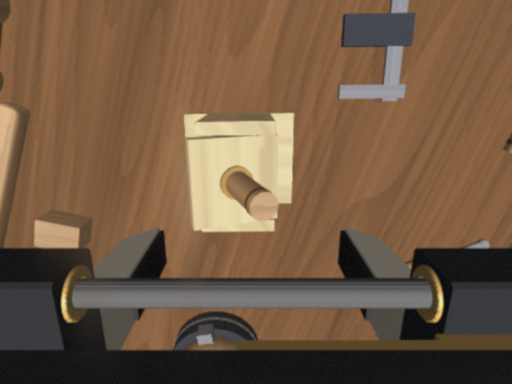

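The handle end at (263.5,205) and the collar at (235,181) match the predicted axis to under a pixel, and the rack edges line up with the tool axes. Now I'll descend and close on the handle in its lean plane.

```bash
python3 -m jog '[[[0,0,0.1],0,0],[[0,0,0.2],0,0],[[0,0,0.245],0,0],[[0,0,0.256],0,0],[[0,0,0.256],0,0.4],[[0,0,0.256],0,0.8],[[0,0,0.256],0,0.8],[[0,0,0.256],0,0.8],[[0,0,0.256],0,0.8]]' 8
python3 - <<'E'
from h import *
st();cams.read_camera('side');st()
E
```

```text
time: 13.65
tool_pos: [0.5123, -0.2599, 0.2931]
tool_rot: [-3.141, -0.0, -1.257]
contact_force: [-0.9, -0.1, 0.5]
opening: 0.0462
grip_force: 0.0
t 13.65 grasp [ 0.5123 -0.2599  0.1339] rot [-3.1414e+00 -3.0000e-04 -1.2567e+00] F [-0.88 -0.12  0.55] open 0.0462 grip 0.0
t 13.7 grasp [ 0.5123 -0.2599  0.1338] rot [-3.1415e+00 -2.0000e-04 -1.2566e+00] F [-0.32  0.78 -0.2 ] open 0.0423 grip 0.0
```

```bash
python3 -m jog '[[[0,0,0],0,0.8],[[0,0,0],0,0.8],[[0,0,0],0,0.8]]' 8
python3 - <<'E'
from h import *
st();cams.read_camera('side');st()
E
```

```text
time: 14.08
tool_pos: [0.5127, -0.2598, 0.2932]
tool_rot: [-3.14, -0.001, -1.257]
contact_force: [4.8, 1.5, 0.6]
opening: 0.0333
grip_force: 7.7
t 14.07 grasp [ 0.5127 -0.2598  0.134 ] rot [-3.1401e+00 -8.0000e-04 -1.2566e+00] F [4.82 1.47 0.57] open 0.0333 grip 7.72
t 14.12 grasp [ 0.5127 -0.2598  0.1339] rot [-3.1403e+00 -7.0000e-04 -1.2566e+00] F [ 4.46  2.05 -0.42] open 0.0335 grip 7.74
```

Gripped: the 33 mm opening fits a handle leaning 20°. Pulling out along its axis (tool +y, -z).

```bash
python3 -m jog '[[[0,0.0086,-0.0235],0,0.8],[[0,0.0171,-0.047],0,0.8],[[0,0.0257,-0.0705],0,0.8],[[0,0.0342,-0.094],0,0.8],[[0,0.0342,-0.094],0,0.8]]'
python3 - <<'E'
from h import *
st();cv2.imwrite('pics/s6.png',cv2.resize(cams.read_camera('side')[60:210,200:360,::-1],None,fx=4,fy=4));st()
E
```

```text
time: 14.75
tool_pos: [0.4994, -0.2642, 0.3313]
tool_rot: [-3.14, -0.002, -1.257]
contact_force: [3.9, 0.5, -0.1]
opening: 0.0316
grip_force: 8.2
t 14.75 grasp [ 0.4994 -0.2642  0.1721] rot [-3.1402e+00 -1.5000e-03 -1.2569e+00] F [ 3.85  0.46 -0.05] open 0.0316 grip 8.19
t 14.8 grasp [ 0.4994 -0.2641  0.1716] rot [-3.1407e+00 -9.0000e-04 -1.2568e+00] F [ 4.64  0.83 -0.1 ] open 0.0316 grip 8.27
```

View pics/s6.png

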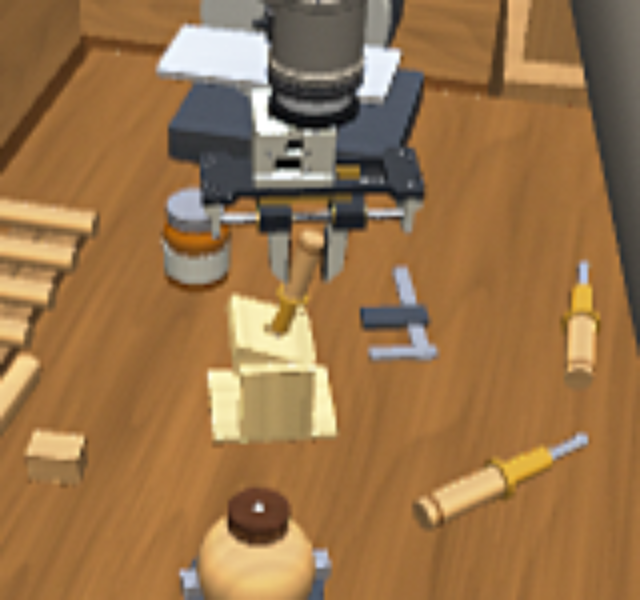

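The pusher follows cleanly, with its collar off the plate and about half the nose out. Continuing along the same axis, then up.

```bash
python3 -m jog '[[[0,0.0128,-0.0352],0,0.8],[[0,0.0257,-0.0705],0,0.8],[[0,0.0385,-0.106],0,0.8],[[0,0.0556,-0.153],0,0.8],[[0,0.0556,-0.2],0,0.8],[[0,0.0556,-0.25],0,0.8],[[0,0.0556,-0.25],0,0.8]]'
python3 - <<'E'
from h import *
st();cams.read_camera('side');st()
E
```

```text
time: 15.68
tool_pos: [0.4775, -0.2713, 0.4323]
tool_rot: [-3.141, -0.003, -1.257]
contact_force: [-0.3, 0.0, -1.7]
opening: 0.0216
grip_force: 8.0
t 15.68 grasp [ 0.4775 -0.2713  0.2731] rot [-3.1410e+00 -2.8000e-03 -1.2571e+00] F [-0.27  0.02 -1.73] open 0.0216 grip 8.0
t 15.72 grasp [ 0.4775 -0.2711  0.2718] rot [ 3.1412e+00 -9.0000e-04 -1.2570e+00] F [-0.27 -0.4  -2.06] open 0.0214 grip 8.0
```

Opening is 21.5 mm, so the jaws have straightened the handle against the pads. I'll firm up the grip and carry it above the button.

```bash
python3 -m jog '[[[0,0,-0.03],0,0.85],[[0,0,-0.03],0,0.85],[[-0.06,-0.02,-0.03],0,0.85],[[-0.18,-0.057,-0.03],0,0.85],[[-0.31,-0.098,-0.03],0,0.85],[[-0.44,-0.139,-0.03],0,0.85],[[-0.56,-0.176,-0.03],0,0.85],[[-0.63,-0.198,-0.03],0,0.85],[[-0.668,-0.21,-0.03],0,0.85],[[-0.668,-0.21,-0.03],0,0.85],[[-0.668,-0.21,-0.03],0,0.85],[[-0.668,-0.21,-0.03],0,0.85]]' 25
python3 - <<'E'
from h import *
st(); a=cams.read_camera('wrist')
for t in['pusher','pusher_tip','button_mark']:
    print(t,[(np.round(r['position'],4).tolist(),round(r['confidence'],2)) for r in models.pinpoint(t,'wrist')])
b=cams.read_camera('side');
for t in['pusher','pusher_tip','button_mark']:
    print(t,[(np.round(r['position'],4).tolist(),round(r['confidence'],2)) for r in models.pinpoint(t,'side')])
g=np.array(observe()['tool_pos'])-[0,0,robot.grip_depth]
for n,p in (('O',g-[0,0,.0415]),('tip',g-[0,0,.1165]),('mark',[.475,.0085,.118])):print(n,proj('wrist',p),proj('side',p))
u,v=proj('side',g-[0,0,.08]).astype(int);print(u,v)
A=cv2.resize(a[80:330,160:340],None,fx=2.2,fy=2.2);B=cv2.resize(b[v-60:v+60,u-45:u+45],None,fx=4.4,fy=4.4)
h=min(A.shape[0],B.shape[0]);cv2.imwrite('pics/c7.png',np.hstack([A[:h],B[:h]])[:,:,::-1]);np.savez('c7.npz',a=a,b=b);print(A.shape,B.shape)
E
```

```text
time: 17.23
tool_pos: [0.4755, 0.0081, 0.4424]
tool_rot: [3.141, -0.0, -1.258]
contact_force: [0.1, -0.1, -0.9]
opening: 0.0213
grip_force: 25.0
t 17.23 grasp [0.4755 0.0081 0.2832] rot [ 3.1413e+00 -2.0000e-04 -1.2582e+00] F [ 0.12 -0.12 -0.92] open 0.0213 grip 25.0
pusher [([0.4783, 0.0048, 0.2225], 0.82), ([0.2949, -0.1863, 0.0217], 0.66), ([0.4764, 0.011, -0.0025], 0.66)]
pusher_tip [([0.4747, 0.0096, 0.1472], 0.43)]
button_mark [([0.4757, 0.0088, 0.1193], 0.56)]
pusher [([0.2924, -0.1888, 0.0193], 0.88), ([0.2455, -0.4412, 0.0187], 0.56), ([0.4744, 0.0128, 0.2262], 0.55)]
pusher_tip [([0.2204, -0.2581, 0.0293], 0.49), ([0.6838, 0.1068, 0.0006], 0.31)]
button_mark [([0.4751, 0.0088, 0.1174], 0.73)]
O [251.96163467 228.13949191] [264.38712145 156.18395487]
tip [251.93540312 189.69380361] [263.93412332 175.1548064 ]
mark [252.50532972 173.70595839] [263.8279235  186.43549445]
264 166
(550, 396, 3) (528, 396, 3)
```

View pics/c7.png

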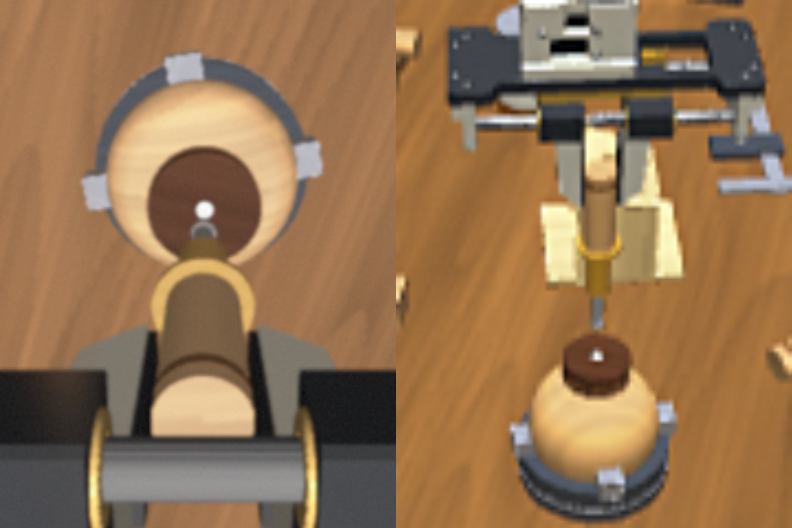

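The pusher hangs upright with its tip just above the spot. In pixels, the wrist view has the tip at about (252.7,182.5) and the mark at (252.7,175.5), and the side view has the tip at (264.7,180). I'll triangulate the tip.

```bash
python3 - <<'E'
from h import *
def tri(w,s):
    A=[];
    for c,(u,v) in(('wrist',w),('side',s)):
        m=cams.camera_model(c);P=np.array(m['camera_matrix'])@np.linalg.inv(np.array(m['pose']))[:3]
        A.append(P)
    X=cv2.triangulatePoints(A[0],A[1],np.array(w,float).reshape(2,1),np.array(s,float).reshape(2,1)).ravel();return X[:3]/X[3]
g=np.array(observe()['tool_pos'])-[0,0,robot.grip_depth];M=R.from_euler('xyz',observe()['tool_rot']).as_matrix()
D=np.load('c7.npz');b=cv2.cvtColor(D['b'],cv2.COLOR_RGB2GRAY);a=cv2.cvtColor(D['a'],cv2.COLOR_RGB2GRAY)
print(a[170:200,252],a[182,244:262]);print(b[168:192,264],b[180,258:271],b[176,258:271])
for w,s in(((252.7,182.5),(264.7,180)),((252.7,184.5),(264.7,180)),((252.7,175.5),(264.3,186.6))):
    X=tri(w,s);print(np.round(X,4),'tool',np.round(M.T@(X-g),4))
for dx in(-.004,0,.004):
    p=g+M@np.array([dx,0,.1365]);print(dx,proj('wrist',p),proj('side',p), 'O',proj('wrist',p+[0,0,.075]),proj('side',p+[0,0,.075]))
E
```

```text
[ 82 149 235 249 248 246 246 246 228 155 121 140 130  98  88  88  89  90
  94  94  93  94  95  93  95  94  97 127 174 192] [ 74  72  72  90 118 137 137 129 130 130 136 138 124  94  79  72  73  70]
[112 110 111 111 111 114 111 110 109 109 109 125 142  94  76  75  70 120
 251 255  55  70  75  69] [110 110 116 118 117 110 142 134 104 132 135 128 121] [117 114 114 113 116  91 109 107  97 124 127 129 127]
[0.4737 0.0085 0.1463] tool [-1.00e-04  1.80e-03  1.37e-01]
[0.4733 0.0099 0.1476] tool [-0.0015  0.0017  0.1356]
[0.4737 0.0098 0.1188] tool [-0.0013  0.0014  0.1645]
-0.004 [251.9349601  187.05654655] [263.90970657 180.76820986] O [251.95859506 221.04154599] [264.35645931 162.29542532]
0 [251.93469703 182.65676093] [263.82159403 179.89717704] O [251.95837719 215.37414204] [264.26259921 161.4301039 ]
0.004 [251.93443173 178.21980167] [263.7339382  179.03065891] O [251.95815687 209.64289779] [264.16925053 160.56949739]
```

Tip and mark agree to within 1 mm laterally, and the tip sits about 28 mm above the spot. Descending slowly.

```bash
python3 -m jog '[[[0,0,0.02],0,0.85],[[0,0,0.04],0,0.85],[[0,0,0.055],0,0.85],[[0,0,0.06],0,0.85],[[0,0,0.06],0,0.85]]'
python3 - <<'E'
from h import *
for i in range(3): cams.read_camera('wrist');st()
for t in['pusher_tip','button_mark']:
    print(t,[(np.round(r['position'],4).tolist(),round(r['confidence'],2)) for r in models.pinpoint(t,'wrist')])
E
python3 -m jog '[[[0,0,0.005],0,0.85],[[0,0,0.01],0,0.85],[[0,0,0.015],0,0.85],[[0,0,0.02],0,0.85],[[0,0,0.02],0,0.85]]'
python3 - <<'E'
from h import *
for i in range(4): cams.read_camera('wrist');st()
E
```

```text
time: 18.25
tool_pos: [0.4754, 0.0091, 0.4184]
tool_rot: [3.141, -0.0, -1.257]
contact_force: [0.8, 0.3, -0.9]
opening: 0.0214
grip_force: 25.0
t 18.3 grasp [0.4755 0.0091 0.2594] rot [-3.1414e+00 -2.0000e-04 -1.2566e+00] F [-0.15  1.31 -1.32] open 0.0217 grip 25.0
t 18.35 grasp [0.4755 0.0091 0.2595] rot [-3.1412e+00 -3.0000e-04 -1.2566e+00] F [-0.71  0.2  -1.15] open 0.0211 grip 25.0
t 18.4 grasp [0.4755 0.0091 0.2595] rot [-3.1411e+00 -4.0000e-04 -1.2566e+00] F [ 0.31  0.39 -0.96] open 0.0212 grip 25.0
pusher_tip [([0.477, 0.0101, 0.1248], 0.5)]
button_mark [([0.4814, 0.0077, 0.1209], 0.94)]
time: 19.12
tool_pos: [0.4754, 0.0091, 0.4105]
tool_rot: [-3.142, -0.0, -1.257]
contact_force: [-0.1, 0.5, -0.1]
opening: 0.0215
grip_force: 25.0
t 19.18 grasp [0.4754 0.0091 0.2513] rot [-3.1415e+00 -1.0000e-04 -1.2566e+00] F [-0.77 -0.01 -0.  ] open 0.0214 grip 25.0
t 19.23 grasp [0.4754 0.0091 0.2514] rot [-3.1414e+00 -2.0000e-04 -1.2566e+00] F [-0.57  0.73 -0.18] open 0.0212 grip 25.0
t 19.27 grasp [0.4754 0.0091 0.2514] rot [-3.1414e+00 -2.0000e-04 -1.2566e+00] F [ 0.69 -0.23 -0.59] open 0.0212 grip 25.0
t 19.32 grasp [0.4754 0.0091 0.2514] rot [-3.1414e+00 -2.0000e-04 -1.2566e+00] F [-0.25 -0.14  0.39] open 0.0215 grip 25.0
```

Contact: Fz has gone from -1.3 N (the pusher's weight) to about 0. Pressing about 7 mm further, gently.

```bash
python3 -m jog '[[[0,0,0.003],0,0.85],[[0,0,0.006],0,0.85],[[0,0,0.009],0,0.85],[[0,0,0.0115],0,0.85],[[0,0,0.0145],0,0.85],[[0,0,0.017],0,0.85],[[0,0,0.017],0,0.85],[[0,0,0.017],0,0.85]]'
python3 - <<'E'
from h import *
F=[]
for i in range(8): a=cams.read_camera('wrist');F.append(observe()['contact_force'])
print(np.mean(F,0));st();np.savez('c8.npz',a=a)
for t in['pusher','pusher_tip','button','button_mark']:
    print(t,[(np.round(r['position'],4).tolist(),round(r['confidence'],2)) for r in models.pinpoint(t,'wrist')])
cams.read_camera('side')
for t in['pusher','button','button_mark']:
    print(t,[(np.round(r['position'],4).tolist(),round(r['confidence'],2)) for r in models.pinpoint(t,'side')])
E
```

```text
time: 20.32
tool_pos: [0.4754, 0.0091, 0.4038]
tool_rot: [-3.141, -0.0, -1.257]
contact_force: [0.1, 0.5, 2.6]
opening: 0.0213
grip_force: 25.0
[0.29811099 0.25977153 2.77613648]
t 20.73 grasp [0.4754 0.0091 0.2445] rot [-3.1415e+00 -1.0000e-04 -1.2566e+00] F [0.34 0.02 2.79] open 0.0213 grip 25.0
pusher [([0.2925, -0.1843, 0.0203], 0.79), ([0.4793, 0.0095, 0.1819], 0.75)]
pusher_tip [([0.4724, 0.0097, 0.1195], 0.51), ([0.4733, 0.0105, 0.097], 0.41)]
button [([0.4716, 0.0082, 0.0968], 0.82)]
button_mark [([0.4798, 0.0081, 0.1185], 0.9), ([0.4788, 0.0064, 0.1837], 0.26)]
pusher [([0.4756, 0.0138, 0.1875], 0.63), ([0.244, -0.4435, 0.0188], 0.54), ([0.2923, -0.1856, 0.0203], 0.53)]
button [([0.4754, 0.0082, 0.1016], 0.47)]
button_mark [([0.4752, 0.009, 0.1182], 0.61)]
```

Net press is about 4.1 N (2.8 N plus the 1.3 N weight). The button hasn't moved and side loads are negligible. Handing in.

```bash
python3 -c "
from cell import robot
print(robot.hand_in())"
```

```text
the job is handed in; nothing more can be done
None
```

The button is balanced level on the ball and the upright pusher is pressing its spot with about 4 N, plunger roughly halfway in; I handed the job in at about 21 s, and no verdict came back.

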